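Grease the etching press bearing

TASK

The lower roller of the little etching press is due for greasing. Draw the push-type grease gun (the metal one) out of the wooden tool block, set its coupler squarely on the slanting grease nipple of the press's bearing nearest the tool block and press straight along the nipple until the coupler snaps home, then go on pushing until the barrel has gone down more than half of its spring stroke and keep it pushed there: finish holding the gun like that, gripped and pressed against its spring, without letting go. Leave the other two tools in the block, and the ink tin and the tape roll where they are.

Things in the scene. Friction and masses are not known exactly. Their poses are not given: they have to be found in the camera images.
- gun: Push-type grease gun, bare metal, 168 mm long, 0.4 kg, upright in a bore of the block, coupler down. Origin on its axis at the mouth of the unpressed coupler (lower end), moving with the barrel; +z up the axis. From the mouth up: dark coupler 25 mm diameter (0-28 mm), tube 10 mm (28-62), round aluminium barrel 30 mm (62-150, grip it about 130 mm up, at any yaw), dark cap 30 mm (150-168).
- plunger (a joint): How far the nozzle tube with its coupler has been pushed up into the barrel against the gun's spring, m: 0 free, 0.020 at the end of its stroke. The spring needs about 9 N before it starts to give and 0.4 N more for each mm (13 N at 10 mm, 17 N at 20 mm).
- coupler_mouth (a point): Centre of the coupler's open mouth, moving with the nozzle tube; z up the gun's axis. A cone 21 mm wide narrows to a 13.6 mm bore over 5 mm (it guides a nipple 2 to 3 mm off centre); outside diameter 25 mm. Inside, 6.5 mm up, four sprung jaws snap behind the nipple's head at about 5 N, before the gun's spring moves; the bore ends 15.3 mm up.
- nipple: Brass grease nipple on the press's roller bearing nearest the tool block. Origin at its root on the bearing's boss; +z out along the nipple, 30 degrees from vertical, leaning away from the robot. Hexagon 12 mm wide up to 5 mm, neck 6 mm, ball head 10 mm diameter centred at 17.5 mm, top at 22.5 mm. An equal nipple on the bearing 390 mm away at the roller's other end is not to be greased.
- nipple_seat (a point): Point on the nipple's axis 7.2 mm from its root, where the centre of the coupler's mouth comes to lie when the coupler has snapped fully home; z out along the nipple.
- press: Table-top etching press, fixed: green side frames, steel rollers, flat bed, star wheel at the end away from the tool block; 0.31 m high. Origin on the table under the bearing to grease; rollers along y, press from y = +0.04 to -0.48 m; the nipple leans to +x, its root 110 mm above the table. The nearer side frame is centred at y = -75 mm: 20 mm thick, x -55 to +55 mm, 270 mm high.
- holder: Beech tool block, fixed, 64 mm (x) by 220 mm (y) by 100 mm high, origin at the centre of its underside. Three upright bores in its top, 33 mm diameter and 90 mm deep, at y = -70, 0 and +70 mm: one holds the grease gun, the others the scraper and the screwdriver, in any order.
- scraper: Scraper with a round wooden handle, 28 mm diameter, standing in a bore of the block, 135 mm long, its top about 145 mm above the table. Origin at its lower tip. Not to be disturbed.
- screwdriver: Screwdriver with a black handle, 29 mm diameter, standing in a bore of the block, 140 mm long, its top about 150 mm above the table. Origin at its lower tip. Not to be disturbed.
- ink_tin: Closed metal ink tin, 90 mm diameter, 60 mm high, standing on the table beyond the tool block. Origin at the centre of its underside. Not to be moved.
- tape_roll: Roll of cream masking tape lying flat, 110 mm outside diameter, 24 mm high. Origin at the centre of its underside. Not to be moved.
Not all that is in view belongs to the job. Leave any blue look-alike of the gun alone.

How it is judged:
By the outcome, as a careful person would: the job done as asked, in the order asked, and still so for the second after the job is handed in, while the arm keeps its last pose, push and grip.
It also fails if it takes over 43 s, if anything falls off the work surface, if the arm or the gripper's body presses on something with over 40 N, if the wrist force passes 120 N, or if a joint passes its speed limit or range.

ROBOT

A 7-joint arm with a two-finger parallel gripper is mounted at the origin on the work surface. World frame = base frame: x ahead of the robot, y to its left, z up, the work surface at z = 0. Lengths are in m, angles in rad, forces in N, time in s.
With the tool pointing down it reaches from about 0.425 to 1.025 m from the base axis. Payload 9.4 kg.
Tool frame: the origin (TCP) lies between the finger pads; the fingertips stand 17 mm ahead of it and the grasp point (between the pads) lies 2 mm behind it (env.tip_reach is the distance from the TCP to the fingertips, in m); z points along the fingers, y is the line along which they close (so a half turn about z gives the same grasp; the last joint's range is limited). The gripper opens to 93 mm and grips with 3 to 60 N. Pads are 15 mm wide; open, the fingers measure 128 mm over their backs; the gripper's body (75 mm by 188 mm) begins 65 mm behind the grasp point.
Start: joints at [1.067, 0.599, -0.003, 1.599, 0.002, 0.943, -0.08], TCP at [0.3, -0.66, 0.212] pointing down, gripper open.
Joint ranges: [-2.57, 2.57], [-0.35, 1.97], [-1.29, 1.29], [0.11, 2.56], [-1.05, 4.19], [0.11, 1.86], [-2.63, 2.63]. Speed limits (rad/s): [2.22, 2.22, 3.01, 3.01, 3.14, 3.14, 3.14].

INTERFACE

Orientations are given as a unit quaternion [x, y, z, w].
In Python, from plant import get_state, read_camera, camera_params, close_job, models, env gives the robot as it stands.
- The arm moves only by the shell command python3 -m creep 'ROWS' [OPENING]. ROWS is text: rows parted by semicolons, each of 6 numbers parted by spaces: the shift along the tool's x, y, z each as a share of 20 mm, from -1 to 1, then the turn, a rotation vector about the tool's x, y, z each as a share of 0.1 rad, from -1 to 1. In form: x y z ax ay az; .... A call has 1 to 5 rows; each row shifts and turns the commanded pose from where the row before left it, along the tool's axes as they then stand; what a row does not reach is not made up. A row lasts 1/10 s, in which the tool goes at most 50 mm and 8.59 degrees, less where a joint would pass 70% of its speed; a pose out of reach is approached as far as the arm can. A call with a number of a shift or a turn outside -1 to 1 is refused whole. A call with a gripper value outside its range is refused whole. OPENING is the opening, from -1 (shut) to 1 (fully open), set as the call begins (- or left out, the last holds). The fingers move at their own pace and stop on an object; the grip force is fixed at half the most. Time passes only in rows, so rows that do not move let the fingers close. It gives the time, the measured TCP pose, the force, the opening and the grip force at its end, in the units of the state.
- get_state(): the state, without advancing time (a new reading comes with each control period).
- read_camera(name): name is "scene" or "top" or "wrist"; returns the picture (420x560x3 uint8, red, green, blue); there is no depth.
- camera_params(name): a dict with "vfov" (degrees; the focal length in pixels is half the picture's height over the tangent of half this angle, whatever the lens; pixels are square), "cx", "cy" (the principal point, pixels), "D" ([k1, k2, p1, p2, k3] as OpenCV has them; the pictures are not rectified), "R" (3x3) and "t" (3): a world point X has camera coordinates R X + t. Camera axes: x right, y down, z forward; pixel columns grow to the right and rows downward; lengths in m; the calibration is good to about 2 mm. A picture is of the moment at which its call begins: read the wrist's pose just before it. camera_params takes no time and is no camera call; for the wrist camera it gives the pose at the moment of the call.
- close_job(): hands the job in; it is judged then, once.
Trained networks look in the newest picture that a camera, given by its name, has taken for a name from the list of things; names that differ only in an ending like _2 or _b are one class to them, and where a whole thing is asked for, a point or a joint stands for the part that bears it (a point fixed in the world has none). Each returns a list of dicts, best first, with "p" (0 to 1); they miss things now and then, are a little off and sometimes report something else, mostly with a low value. They report only what shows in the picture. A call takes as long as a camera call. They do not tell look-alikes from the thing itself.
- models.masks_of(thing, camera): "region" (420x560 bool, what is visible of it) and "bbox" ([centre column, centre row, width, height] in pixels, round what is visible of it).
- models.landmark_of(thing, camera): "centre" ([row, column] in pixels: a listed point, or the origin of a listed thing).
The state is a dict: "time": time; "joint_positions": joint angles; "qvel": joint speeds; "effort": joint torques, N m; "ee_pos": TCP position; "tool_rot": TCP orientation; "wrist_force": force on the tool from outside, world axes, zero at the start; "ft_torque": the same for the moment, N m; "opening": finger opening in m; "finger_force": force on a finger pad.
Only numpy, scipy, OpenCV 4.12 (cv2) and the standard library are available. Lean on these libraries where they do the work, as an engineer would, in place of code of your own. Each camera call takes 0.05 s, during which the arm holds its last target. There are 200 camera calls.

## Working session

There is one attempt and no reset: what is moved stays moved. The work goes in short steps, Python scripts to look and compute and a shell command to move; the robot and the scene stay as the last step left them, time stands still between calls to the robot, and variables do not carry over. Pictures are saved under pics/ and viewed, at most 13 in all, crops included, and the job is handed in when it is done.

```bash
mkdir -p pics; ls
cat > h.py <<'E'
import numpy as np, cv2
from plant import get_state, read_camera, camera_params, close_job, models, env
from scipy.spatial.transform import Rotation as Ro
def K(p): 
    f=210/np.tan(np.radians(p["vfov"])/2); return np.array([[f,0,p["cx"]],[0,f,p["cy"]],[0,0,1.]])
def ray(p,uv):
    R=np.array(p["R"]);t=np.array(p["t"])
    n=cv2.undistortPoints(np.array([[uv]],float),K(p),np.array(p["D"],float))[0,0]
    d=R.T@np.array([n[0],n[1],1]); return -R.T@t,d/np.linalg.norm(d)
def tri(rs):
    A=sum(np.eye(3)-np.outer(d,d) for o,d in rs);b=sum((np.eye(3)-np.outer(d,d))@o for o,d in rs)
    X=np.linalg.solve(A,b);return X,[np.linalg.norm(np.cross(X-o,d)) for o,d in rs]
def proj(p,X):
    return cv2.projectPoints(np.array(X,float).reshape(-1,1,3),cv2.Rodrigues(np.array(p["R"]))[0],np.array(p["t"],float),K(p),np.array(p["D"],float))[0][:,0]
E
python3 - <<'E'
from h import *
s=get_state(); print({k:np.round(v,3) for k,v in s.items()}, env.tip_reach)
for c in ["scene","top"]:
    im=read_camera(c); cv2.imwrite(f"pics/{c}0.png",im[:,:,::-1]); p=camera_params(c)
    print(c,p["vfov"],np.round(-np.array(p["R"]).T@np.array(p["t"]),3))
    for t in ["gun","nipple","holder","scraper","screwdriver","ink_tin","tape_roll","press"]:
        print(t,[(round(m["p"],2),np.round(m["bbox"]).tolist()) for m in models.masks_of(t,c)][:3],[(round(m["p"],2),np.round(m["centre"],1).tolist()) for m in models.landmark_of(t,c)][:3])
print(get_state()["time"])
E
```

```text
pics
{'time': np.float64(0.0), 'joint_positions': array([ 1.067,  0.6  , -0.003,  1.6  ,  0.002,  0.943, -0.08 ]), 'qvel': array([-0.001,  0.   ,  0.   , -0.001,  0.001,  0.002,  0.001]), 'effort': array([ 0.0000e+00, -7.6506e+01,  1.4970e+00, -2.5235e+01, -5.2000e-02,
        1.7000e-02,  0.0000e+00]), 'ee_pos': array([ 0.3  , -0.66 ,  0.211]), 'tool_rot': array([ 0.977,  0.212, -0.   , -0.001]), 'wrist_force': array([0.237, 1.16 , 1.029]), 'ft_torque': array([-0.013,  0.044,  0.016]), 'finger_force': np.float64(0.0), 'opening': np.float64(0.093)} 0.017
scene 49.704868621233274 [0.863 0.405 0.671]
gun [(0.88, [340.0, 192.0, 28.0, 51.0]), (0.87, [367.0, 151.0, 25.0, 77.0]), (0.73, [296.0, 170.0, 23.0, 71.0])] [(0.73, [199.5, 292.7]), (0.68, [255.7, 271.1]), (0.66, [185.9, 356.5])]
nipple [] [(0.44, [154.4, 201.2])]
holder [(0.78, [384.0, 235.0, 160.0, 110.0]), (0.45, [206.0, 293.0, 62.0, 68.0])] [(0.93, [250.0, 373.2])]
scraper [(0.75, [430.0, 230.0, 29.0, 33.0]), (0.28, [384.0, 236.0, 162.0, 110.0])] [(0.35, [192.7, 216.3])]
screwdriver [(0.8, [384.0, 213.0, 25.0, 36.0])] []
ink_tin
[... 354 characters left out ...]
17.0]), (0.82, [272.0, 172.0, 21.0, 23.0])] [(0.79, [224.7, 245.6]), (0.69, [238.0, 296.4]), (0.63, [294.6, 259.8])]
nipple [(0.63, [373.0, 179.0, 9.0, 16.0])] [(0.53, [181.8, 372.7])]
holder [(0.66, [197.0, 236.0, 137.0, 72.0])] [(0.98, [236.2, 206.2])]
scraper [(0.73, [153.0, 250.0, 28.0, 14.0]), (0.19, [450.0, 170.0, 219.0, 233.0])] [(0.67, [248.7, 167.5])]
screwdriver [(0.86, [194.0, 238.0, 25.0, 20.0])] [(0.61, [238.1, 206.7])]
ink_tin [(0.71, [289.0, 113.0, 52.0, 57.0]), (0.64, [371.0, 178.0, 10.0, 16.0])] [(0.82, [117.2, 290.7])]
tape_roll [(0.92, [185.0, 142.0, 64.0, 59.0])] []
press [(0.92, [451.0, 171.0, 219.0, 233.0]), (0.4, [372.0, 182.0, 7.0, 12.0])] [(0.78, [202.3, 363.7])]
1.7
```

View pics/scene0.png

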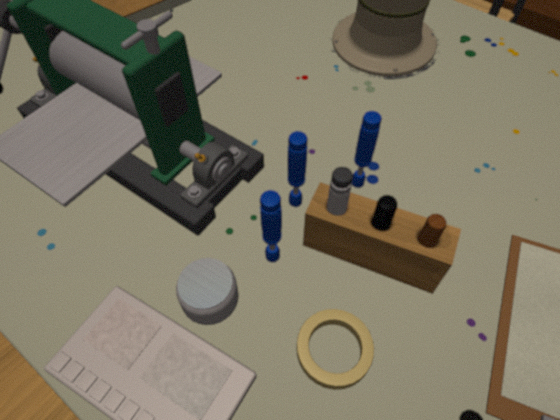

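View pics/top0.png

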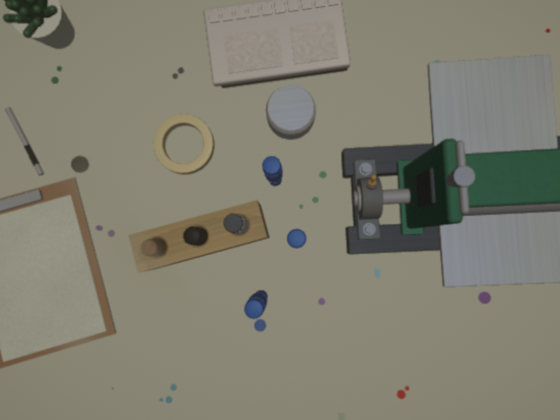

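Scene view: the metal gun stands at (340,192). The blue look-alikes are at (367,151), (297,170) and (271,226). The black screwdriver is at (384,213), the scraper at (430,230) and the near nipple at about (202,156). Top view: gun (235,222), blues (272,172), (297,238) and (256,304), nipple (373,181). I choose the bare-metal one and check it in a close crop.

Run:
```python
from h import *
S=cv2.imread("pics/scene0.png");T=cv2.imread("pics/top0.png")
def crop(I,c,r,w=50,h=37,k=8):
    return cv2.resize(np.clip(I[r-h//2:r-h//2+h,c-w//2:c-w//2+w].astype(float)*1.6,0,255).astype(np.uint8),(w*k,h*k),interpolation=cv2.INTER_CUBIC)
out=np.vstack([np.hstack([crop(S,340,190,80,60,5),crop(T,235,222)[:300] if 0 else cv2.resize(crop(T,235,222),(400,300))]),np.hstack([cv2.resize(crop(S,205,160),(400,300)),cv2.resize(crop(T,373,182),(400,300))])])
cv2.imwrite("pics/c1.png",out)
ps,pt=camera_params("scene"),camera_params("top")
def T2(n,a,b):
    X,e=tri([ray(ps,a),ray(pt,b)]);print(n,np.round(X,4),np.round(e,4))
T2("guncap~",(343,175),(234,224)); T2("nip",(201,155),(372.7,181)); T2("hold",(373,250),(206,236)); 
T2("screw top",(386,202),(196,236));T2("scr top",(435,221),(152,247))
T2("tin",(206,277),(291,110)); T2("tape",(336,348),(184,144))
for n,a in [("blueA",(272,165)),("blueB",(297,238)),("blueC",(254,310))]:
    o,d=ray(pt,a); print(n,np.round(o+d*(0.168-o[2])/d[2],3))
for n,a in [("wood L",(131,238)),("base l",(360,162)),("a",(365,172)),("b",(367,231)),("shaftL",(390,197)),("shaftR",(410,197)),("base x1 ",(347,240)),("x2",(343,162))]:
    o,d=ray(pt,a); print(n,np.round(o+d*(0.1-o[2])/d[2],3),np.round(o+d*(0.03-o[2])/d[2],3))
```

```text
guncap~ [0.5058 0.2209 0.1709] [0.0005 0.0005]
nip [0.58   0.0057 0.121 ] [0.0006 0.0006]
hold [0.4893 0.2911 0.0123] [0.0009 0.0009]
screw top [0.4868 0.2843 0.1417] [0.0005 0.0005]
scr top [0.469  0.3529 0.1386] [0. 0.]
tin [0.7111 0.1376 0.0651] [0.0018 0.0018]
tape [0.6591 0.3372 0.012 ] [0.0001 0.0001]
blueA [0.596 0.166 0.168]
blueB [0.486 0.127 0.168]
blueC [0.378 0.189 0.168]
wood L [0.483 0.4   0.1  ] [0.483 0.424 0.03 ]
base l [0.614 0.024 0.1  ] [0.626 0.014 0.03 ]
a [0.597 0.015 0.1  ] [0.608 0.005 0.03 ]
b [0.5   0.012 0.1  ] [0.502 0.001 0.03 ]
shaftL [ 0.556 -0.026  0.1  ] [ 0.563 -0.04   0.03 ]
shaftR [ 0.557 -0.058  0.1  ] [ 0.564 -0.075  0.03 ]
base x1  [0.485 0.044 0.1  ] [0.485 0.036 0.03 ]
x2 [0.613 0.052 0.1  ] [0.626 0.044 0.03 ]
```

View pics/c1.png

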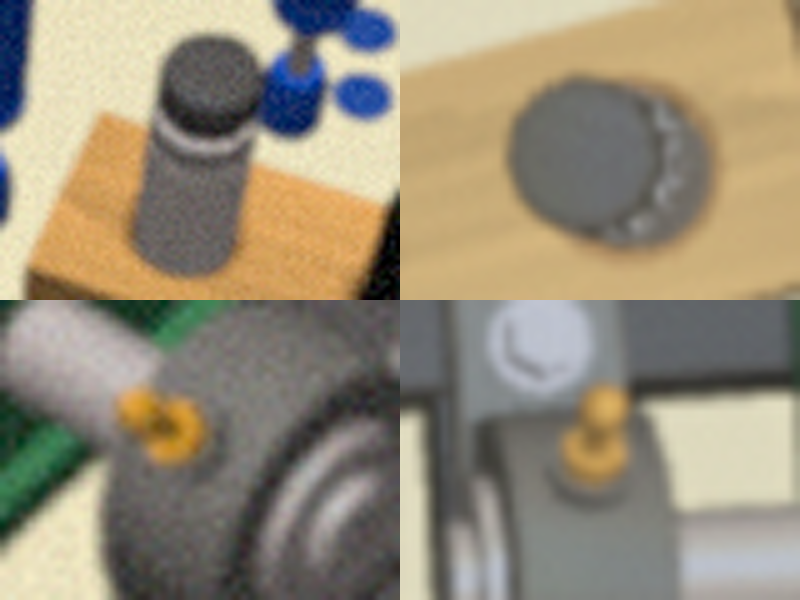

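The crop confirms it: dark cap, bare metal barrel, at scene (342,172) and top (233,223). The brass nipple shows its ball at scene (197,155) and top (373.5,177). Now I go up and over the press, turning the tool so the fingers close along x.

```bash
python3 -m creep '0 0 -1 0 0 -1;0 0 -1 0 0 -1;0 0 -1 0 0 -1;0 0 -1 0 0 -1;0 0 -1 0 0 -1'; python3 -m creep '0 0 -1 0 0 -1;0 0 -1 0 0 -1;0 0 -1 0 0 -1;0 0 -1 0 0 -1;0 0 -1 0 0 -1'; python3 -m creep '1 0.3 0 0 0 0;1 0.3 0 0 0 0;1 0.3 0 0 0 0;1 0.3 0 0 0 0;1 0.3 0 0 0 0';python3 -m creep '1 0.3 0 0 0 0;1 0.3 0 0 0 0;1 0.3 0 0 0 0;1 0.3 0 0 0 0;1 0.3 0 0 0 0'
```

```text
time: 2.2
ee_pos: [0.3, -0.6599, 0.3124]
tool_rot: [0.894, 0.449, -0.0, 0.0]
wrist_force: [-0.2, -0.6, -0.8]
opening: 0.0931
finger_force: 0.0
time: 2.7
ee_pos: [0.3, -0.6599, 0.4124]
tool_rot: [0.755, 0.656, -0.0, -0.0]
wrist_force: [-0.8, -0.8, 0.6]
opening: 0.093
finger_force: 0.0
time: 3.2
ee_pos: [0.3446, -0.5642, 0.4115]
tool_rot: [0.756, 0.654, -0.0, 0.0]
wrist_force: [-0.2, 0.4, -0.3]
opening: 0.0931
finger_force: 0.0
time: 3.7
ee_pos: [0.3889, -0.469, 0.4116]
tool_rot: [0.756, 0.655, -0.0, 0.0]
wrist_force: [0.6, -0.1, -0.5]
opening: 0.0931
finger_force: 0.0
```

```bash
for i in 1; do python3 -m creep '1 0.15 0 0 0 0;1 0.15 0 0 0 0;1 0.15 0 0 0 0;1 0.15 0 0 0 0;1 0.15 0 0 0 0';python3 -m creep '1 0.15 0 0 0 0;1 0.15 0 0 0 0;1 0.15 0 0 0 0;1 0.15 0 0 0 0;1 0.15 0 0 0 0';python3 -m creep '1 0.15 0 0 0 0;1 0.15 0 0 0 0;1 0.15 0 0 0 0;1 0.15 0 0 0 0;1 0.15 0 0 0 0';python3 -m creep '1 0.15 0 0 0 0;1 0.15 0 0 0 0;1 0.15 0 0 0 0;1 0.15 0 0 0 0;1 0.15 0 0 0 0'; done | tail -6
python3 - <<'E'
from h import *
p=camera_params("wrist"); im=read_camera("wrist"); cv2.imwrite("pics/w1.png",np.clip(im[:,:,::-1]*1.4,0,255).astype(np.uint8))
import pickle; pickle.dump((p,im),open("w1.pkl","wb"))
print(np.round(-np.array(p["R"]).T@np.array(p["t"]),3),np.round(p["R"],2),p["vfov"])
for t in ["nipple","gun"]:
    print(t,[(round(m["p"],2),np.round(m["bbox"],1).tolist()) for m in models.masks_of(t,"wrist")][:4],[(round(m["p"],2),np.round(m["centre"],1).tolist()) for m in models.landmark_of(t,"wrist")][:3])
print(proj(p,[[.58,.0057,.12],[.506,.221,.178]]))
E
```

```text
time: 5.7
ee_pos: [0.5047, -0.082, 0.4116]
tool_rot: [0.756, 0.654, -0.0, 0.0]
wrist_force: [-0.8, 0.1, -0.7]
opening: 0.0929
finger_force: 0.0
[ 0.516 -0.006  0.585] [[ 0.99 -0.14  0.  ]
 [-0.14 -0.95  0.28]
 [-0.04 -0.27 -0.96]] 71.57979696691211
nipple [(0.61, [321.1, 112.3, 6.7, 9.2])] [(0.67, [111.6, 317.4])]
gun [(0.9, [247.3, 39.4, 26.8, 49.1]), (0.88, [318.4, 15.3, 23.5, 30.7]), (0.64, [175.9, 18.6, 49.9, 37.3])] [(0.74, [55.2, 253.3]), (0.58, [21.4, 311.2]), (0.45, [120.7, 301.6])]
[[319.26069131 111.39963967]
 [243.3336563  -63.44557949]]
```

View pics/w1.png

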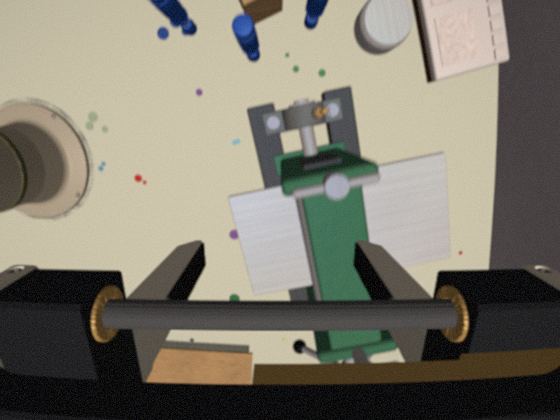

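The wrist view has the nipple at (321,112), with the blue guns at the top and the press below. The networks agree with my projection. I go closer for a finer measurement of the nipple.

```bash
python3 -m creep '1 0.2 0 0 0 0;1 0.2 0 0 0 0;1 0.2 0 0 0 0;1 0.2 0 0 0 0;1 0.2 0 0 0 0' >/dev/null; python3 -m creep '0.8 0 -0 0 0 0;0 0 1 0 0 -1;0 0 1 0 0 -1;0 0 1 0 0 0;0 0 1 0 0 0' >/dev/null; python3 -m creep '0 0 1 0 0 0;0 0 1 0 0 0;0 0 1 0 0 0;0 0 1 0 0 0;0 0 0 0 0 0'
cat > look.py <<'E'
from h import *
import pickle,sys
n=sys.argv[1]
p=camera_params("wrist"); im=read_camera("wrist"); pickle.dump((p,im),open(n+".pkl","wb"))
c=proj(p,[[.58,.0057,.12]])[0]; print("proj",c)
for t in ["nipple","gun"]:
    print(t,[(round(m["p"],2),np.round(m["bbox"],1).tolist()) for m in models.masks_of(t,"wrist")][:4],[(round(m["p"],2),np.round(m["centre"],1).tolist()) for m in models.landmark_of(t,"wrist")][:3])
# brass blob
h=cv2.cvtColor(im,cv2.COLOR_RGB2HSV); 
m=((h[...,0]>10)&(h[...,0]<28)&(h[...,1]>140)&(h[...,2]>60)).astype(np.uint8)
q,l,st,ce=cv2.connectedComponentsWithStats(m)
for i in range(1,q):
    if st[i,4]>15: print(st[i],ce[i])
E
python3 look.py w2
```

```text
time: 7.45
ee_pos: [0.54, 0.0269, 0.2493]
tool_rot: [0.688, 0.726, -0.002, -0.001]
wrist_force: [-0.3, 0.3, 0.5]
opening: 0.0928
finger_force: 0.0
proj [314.64182214 220.27930771]
nipple [(0.59, [315.2, 221.2, 19.6, 18.2])] [(0.57, [218.7, 308.2]), (0.35, [196.8, 291.2])]
gun [(0.87, [350.0, 63.1, 57.3, 60.9]), (0.8, [126.2, 32.6, 101.1, 65.3]), (0.72, [257.9, 11.2, 31.5, 17.7]), (0.61, [229.4, 98.8, 51.3, 41.0])] [(0.84, [109.1, 246.5]), (0.67, [32.7, 265.4]), (0.63, [56.1, 166.2])]
[309 216  16  13 103] [316.06796117 221.66019417]
[439 287  11  12  56] [443.66071429 292.33928571]
[ 91 288  31  31 210] [103.91428571 299.73333333]
[452 292  14  19  97] [458.43298969 301.02061856]
[458 308   9  11  23] [462.30434783 312.13043478]
[ 91 329  24  13 144] [101.72916667 335.13888889]
[445 328  22  14 117] [456.54700855 334.88888889]
```

```bash
python3 -m creep '0 1 0 0 0 0;0 1 0 0 0 0;0 1 0 0 0 0;0 1 0 0 0 0;0 0 0 0 0 0'; python3 look.py w3
python3 - <<'E'
from h import *; import pickle
o=[]
for n in ["w2","w3"]:
    p,im=pickle.load(open(n+".pkl","rb")); c=np.round(proj(p,[[.58,.0057,.12]])[0]).astype(int)
    c[0]=np.clip(c[0],20,540);c[1]=np.clip(c[1],30,390);print(n,c-[20,30])
    o.append(cv2.resize(np.clip(im[c[1]-30:c[1]+30,c[0]-20:c[0]+20,::-1]*1.5,0,255).astype(np.uint8),(400,600),interpolation=cv2.INTER_CUBIC))
cv2.imwrite("pics/c2.png",np.hstack(o))
E
```

```text
time: 8.2
ee_pos: [0.6235, 0.0331, 0.2521]
tool_rot: [0.687, 0.726, 0.001, 0.0]
wrist_force: [-0.7, -0.5, 0.1]
opening: 0.0928
finger_force: 0.0
proj [237.68606224 221.032311  ]
nipple [] [(0.58, [220.7, 236.1])]
gun [(0.98, [168.2, 14.2, 47.7, 23.6]), (0.88, [151.6, 99.1, 89.8, 38.6]), (0.81, [257.6, 65.2, 35.9, 60.1])] [(0.81, [82.7, 261.8]), (0.75, [58.3, 108.5]), (0.73, [109.8, 184.8])]
[233 217  13  12  90] [238.84444444 222.25555556]
[439 287  10  11  49] [443.65306122 292.53061224]
[107 288  13  11  59] [113.61016949 293.38983051]
[ 92 291  16  29 143] [ 98.93006993 303.67132867]
[452 294  15  16  85] [458.63529412 300.87058824]
[460 309   7   8  18] [462.38888889 312.05555556]
[ 91 329  24  13 128] [101.5703125 334.7109375]
[445 329  23  13 104] [456.93269231 335.09615385]
w2 [295 190]
w3 [218 191]
```

View pics/c2.png

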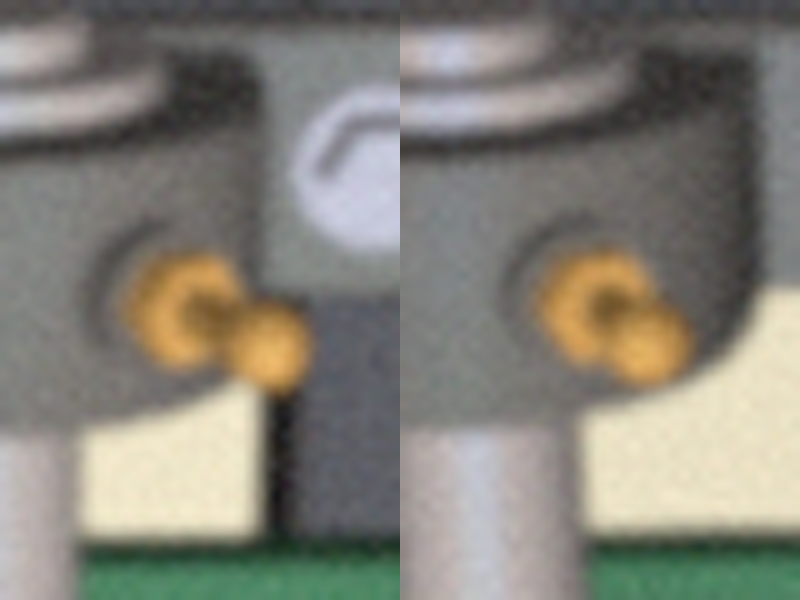

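Both crops show the brass nipple. The ball is at w2 (321.5,223.8) and w3 (242.5,224.7), the hexagon at w2 (313.5,220.3) and w3 (237.2,221). Triangulating from four views.

Run:
```python
from h import *; import pickle
P={n:pickle.load(open(n+".pkl","rb"))[0] for n in ["w2","w3"]}; P["s"]=camera_params("scene");P["t"]=camera_params("top")
B={"w2":(321.5,223.8),"w3":(242.5,224.7),"s":(196.7,154.9),"t":(373.2,176.5)}
H={"w2":(313.5,220.3),"w3":(237.2,221),"s":(201.4,157.6),"t":(371.9,182.7)}
for sel in [["w2","w3","s","t"],["w2","w3"],["s","t"]]:
    b,e=tri([ray(P[k],B[k]) for k in sel]);h,f=tri([ray(P[k],H[k]) for k in sel])
    d=b-h;print(np.round(b,4),np.round(e,4),np.round(h,4),np.round(f,4),"tilt",np.degrees(np.arccos(d[2]/np.linalg.norm(d))).round(1),"az",np.degrees(np.arctan2(d[1],d[0])).round(1),np.linalg.norm(d).round(4))
c,e=tri([ray(P["s"],(342.4,172.2)),ray(P["t"],(232.9,222.7))]);print("cap",c,e)
# press yaw: fit edges in top view at known planes
im=cv2.imread("pics/top0.png");g=cv2.cvtColor(im,cv2.COLOR_BGR2GRAY)
L=cv2.createLineSegmentDetector().detect(g[140:260,340:560])[0][:,0]+[340,140,340,140]
for l in L:
    if np.hypot(l[2]-l[0],l[3]-l[1])>28:
        q=[]
        for u in (l[:2],l[2:]):
            o,d=ray(P["t"],u);q.append((o+d*(0.03-o[2])/d[2]))
        v=q[1]-q[0];print(np.round(l),"dir",np.degrees(np.arctan2(v[1],v[0])).round(1)%90)
```

```text
[0.5866 0.0049 0.1271] [0.0004 0.0007 0.0011 0.0017] [0.579  0.0043 0.1135] [0.001  0.0008 0.0009 0.0022] tilt 29.4 az 4.1 0.0156
[0.5864 0.005  0.1289] [0.0001 0.0001] [0.5791 0.0048 0.1174] [0. 0.] tilt 32.1 az 1.5 0.0137
[0.5868 0.0054 0.127 ] [0.0013 0.0013] [0.5788 0.005  0.1129] [0.0015 0.0015] tilt 29.6 az 3.3 0.0162
cap [0.50775629 0.22094982 0.17906397] [np.float64(0.0011393335678120827), np.float64(0.0011393335678121744)]
[459. 223. 410. 228.] dir 7.400000000000006
[353. 224. 350. 179.] dir 3.7
[439. 227. 442. 258.] dir 5.099999999999994
[439. 250. 347. 254.] dir 3.5999999999999943
[344. 148. 429. 143.] dir 3.5999999999999943
[558. 211. 464. 216.] dir 3.700000000000003
[466. 153. 556. 148.] dir 3.700000000000003
[402. 167. 432. 147.] dir 35.3
[558. 203. 471. 207.] dir 3.700000000000003
[435. 201. 433. 169.] dir 3.6
[429. 169. 431. 201.] dir 3.8000000000000114
[443. 142. 448. 219.] dir 3.5
[492. 203. 524. 201.] dir 3.5999999999999943
```

```bash
python3 -m creep '1 -0.52 0 0 0 0;1 -0.52 0 0 0 0;1 -0.52 0 0 0 0;1 -0.52 0 0 0 0;1 -0.52 0 0 0 0' >/dev/null; python3 -m creep '1 -0.52 0 0 0 0;1 -0.52 0 0 0 0;1 -0.52 0 0 0 0;1 -0.52 0 0 0 0;0.6 -0.52 0 0 0 0' ;python3 -m creep '0 0 0.2 0 0 0;0 0 0 0 0 0'
python3 - <<'E'
from h import *; import pickle
s=get_state();R=Ro.from_quat(s["tool_rot"])
for T in ([.508,.221,.139],):
    print("tool-frame delta /20mm",np.round(R.inv().apply(np.array(T)-s["ee_pos"])/.02,2)); print(R.as_matrix().round(3))
p=camera_params("wrist");im=read_camera("wrist");pickle.dump((p,im),open("w4.pkl","wb"))
c=proj(p,[[.508,.221,.179]])[0];print(c)
cv2.imwrite("pics/w4.png",np.clip(im[:,:,::-1]*1.5,0,255).astype(np.uint8))
E
```

```text
time: 9.45
ee_pos: [0.5055, 0.2202, 0.2519]
tool_rot: [0.687, 0.727, 0.0, 0.0]
wrist_force: [0.7, 0.1, -0.2]
opening: 0.093
finger_force: 0.0
time: 9.65
ee_pos: [0.5066, 0.218, 0.2471]
tool_rot: [0.687, 0.727, -0.0, 0.0]
wrist_force: [0.0, -0.7, 0.5]
opening: 0.0929
finger_force: 0.0
tool-frame delta /20mm [0.15 0.08 5.41]
[[-0.056  0.998 -0.   ]
 [ 0.998  0.056 -0.001]
 [-0.001 -0.    -1.   ]]
[280.43053277 213.65467862]
```

View pics/w4.png

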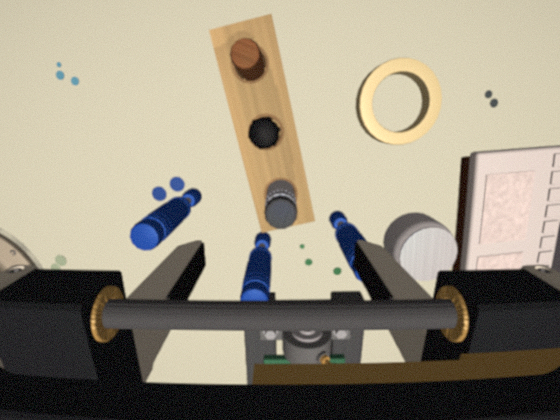

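The wrist view shows the cap of the metal gun centred at about (282,209), 4 px above my projection. The tools and blue guns are clear of the fingers. I refine the gun's position with this third ray.

Run:
```python
from h import *; import pickle
p,im=pickle.load(open("w4.pkl","rb"))
S=cv2.imread("pics/scene0.png");T=cv2.imread("pics/top0.png");W=im[:,:,::-1]
def dark(I,c,r,n,th=85):
    w=I[r-n:r+n,c-n:c+n].astype(float).max(2); return w
k=lambda I,c,r,n:cv2.resize(np.clip(I[r-n:r+n,c-n:c+n]*1.6,0,255).astype(np.uint8),(260,260),interpolation=cv2.INTER_CUBIC)
cv2.imwrite("pics/c3.png",np.hstack([k(W,282,209,26),k(T,235,222,13),k(S,342,178,26)]))
R=[ray(camera_params("scene"),(342.4,172.2)),ray(camera_params("top"),(232.9,222.7)),ray(p,(282,209))]
print(tri(R),tri(R[1:]),tri([R[0],R[2]]))
```

```text
(array([0.5082224 , 0.22227476, 0.17812811]), [np.float64(0.002427328462226749), np.float64(0.0010755761897117714), np.float64(0.0027902554954844765)]) (array([0.50840139, 0.22293088, 0.17078466]), [np.float64(0.0009297235559891225), np.float64(0.0009297235559891222)]) (array([0.50937555, 0.22301451, 0.18003965]), [np.float64(0.002465376090712632), np.float64(0.0024653760907126987)])
```

View pics/c3.png

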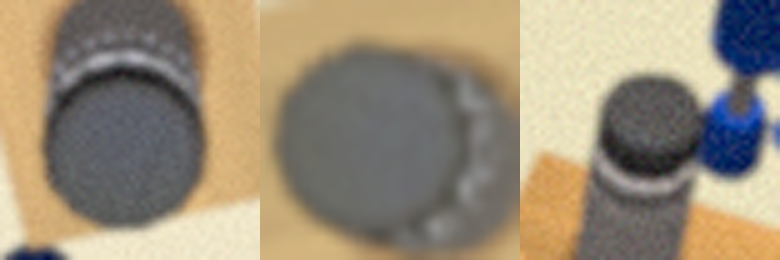

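The crop puts the cap's top circle at (281,212.4), within 1.5 px of the projection, so the gun is at (0.508, 0.2215). Going down to grip.

```bash
python3 -m creep '0.18 0.08 0.8 0 0 0;0 0 1 0 0 0;0 0 1 0 0 0;0 0 1 0 0 0;0 0 1 0 0 0'; python3 -m creep '0 0 0.6 0 0 0;0 0 0 0 0 0;0 0 0 0 0 0'; python3 -m creep '0 0 0 0 0 0;0 0 0 0 0 0;0 0 0 0 0 0;0 0 0 0 0 0;0 0 0 0 0 0' -1;  python3 -m creep '0 0 0 0 0 0;0 0 0 0 0 0;0 0 0 0 0 0;0 0 0 0 0 0;0 0 0 0 0 0'
```

```text
time: 10.2
ee_pos: [0.5089, 0.2211, 0.1505]
tool_rot: [0.688, 0.726, -0.0, 0.0]
wrist_force: [0.3, 0.1, -0.1]
opening: 0.0933
finger_force: 0.0
time: 10.5
ee_pos: [0.5085, 0.2223, 0.1398]
tool_rot: [0.687, 0.726, -0.0, 0.0]
wrist_force: [0.8, 0.3, -0.3]
opening: 0.0928
finger_force: 0.0
time: 11.0
ee_pos: [0.5081, 0.2226, 0.1397]
tool_rot: [0.687, 0.727, 0.0, 0.0]
wrist_force: [0.1, 0.6, 0.5]
opening: 0.0572
finger_force: 0.0
time: 11.5
ee_pos: [0.508, 0.2225, 0.1394]
tool_rot: [0.687, 0.727, -0.0, -0.0]
wrist_force: [0.2, 0.1, -1.0]
opening: 0.0295
finger_force: 30.0
```

```bash
python3 -m creep '0 0 -0.5 0 0 0;0 0 -1 0 0 0;0 0 -1 0 0 0;0 0 -1 0 0 0;0 0 -1 0 0 0' ; python3 -m creep '0 0 -1 0 0 0;0 0 -1 0 0 0;0 0 -1 0 0 0;0 0 -1 0 0 0;0 0 -1 0 0 0' >/dev/null; python3 -m creep '0 0 -0.5 0 0 0;-1 0.67 0 0 0 0;-1 0.67 0 0 0 0;-1 0.67 0 0 0 0;-1 0.67 0 0 0 0'>/dev/null;python3 -m creep '-1 0.67 0 0 0 0;-1 0.67 0 0 0 0;-1 0.67 0 0 0 0;-1 0.67 0 0 0 0;-1 0.67 0 0 0 0'; python3 -m creep '-1 0.67 0 0 0 0;-1 0.67 0 0 0 0;0 0 0 1 0 0;0 0 0 1 0 0;0 0 0 1 0 0' >/dev/null; python3 -m creep '0 0 0 1 0 0;0 0 0 1 0 0;0 0 0 0.24 0 -0.08;0 0 0 0 0 0;0 0 0 0 0 0'
cat > go.py <<'E'
from h import *; import sys
n=np.array([.499,.0318,.866]); seat=np.array([.5815,.0047,.1173])
s=get_state();R=Ro.from_quat(s["tool_rot"]);z=R.as_matrix()[:,2]
print("z axis",z.round(4),"err deg",np.degrees(np.arccos(-z@n)).round(2),"rotvec tool/0.1",np.round(R.inv().apply(np.cross(z,-n))/.1,2))
m=s["ee_pos"]+z*float(sys.argv[1] if len(sys.argv)>1 else .1285)
d=m-seat; print("mouth",m.round(4),"along n",(d@n).round(4),"tool-frame delta to axis /20mm (x,y) and z left",np.round(R.inv().apply(-d)/.02,2))
print("F along n",np.round(s["wrist_force"]@n,1),s["wrist_force"].round(1),s["ft_torque"].round(2),"open",s["opening"],"grip",s["finger_force"],s["time"])
E
python3 go.py
python3 - <<'E'
from h import *; import pickle
p=camera_params("wrist");im=read_camera("wrist");pickle.dump((p,im),open("w5.pkl","wb"))
s=get_state();z=Ro.from_quat(s["tool_rot"]).as_matrix()[:,2]
print(proj(p,[s["ee_pos"]+z*.1285,[.5866,.0050,.1265],[.5784,.0044,.114]]).round(1))
cv2.imwrite("pics/w5.png",np.clip(im[:,:,::-1]*1.5,0,255).astype(np.uint8))
for t in ["nipple","coupler_mouth"]: print(t,[(round(m["p"],2),np.round(m["centre"],1).tolist()) for m in models.landmark_of(t,"wrist")][:3])
E
```

```text
time: 12.0
ee_pos: [0.5077, 0.2224, 0.2306]
tool_rot: [0.687, 0.727, -0.0, -0.0]
wrist_force: [-0.6, -0.2, -3.4]
opening: 0.0295
finger_force: 30.0
time: 13.5
ee_pos: [0.6386, 0.0486, 0.339]
tool_rot: [0.687, 0.727, -0.001, -0.0]
wrist_force: [0.2, -0.2, -3.5]
opening: 0.0294
finger_force: 30.0
time: 14.5
ee_pos: [0.6676, 0.0113, 0.3397]
tool_rot: [0.661, 0.705, -0.187, -0.178]
wrist_force: [0.2, 0.1, -3.5]
opening: 0.029
finger_force: 30.0
z axis [-0.4976 -0.028  -0.867 ] err deg 0.4 rotvec tool/0.1 [ 0.02 -0.04 -0.  ]
mouth [0.6036 0.0077 0.2282] along n 0.1072 tool-frame delta to axis /20mm (x,y) and z left [-0.1   1.8   5.36]
F along n -3.0 [ 0.2  0.1 -3.5] [ 0.07 -1.11 -0.02] open 0.028999689126812563 grip 29.99988690018654 14.5
[[278.3 200.1]
 [304.5 184.1]
 [303.  182.2]]
nipple [(0.65, [182.5, 306.3])]
coupler_mouth [(0.8, [203.0, 278.7]), (0.72, [74.8, 349.3]), (0.55, [97.4, 291.0])]
```

View pics/w5.png

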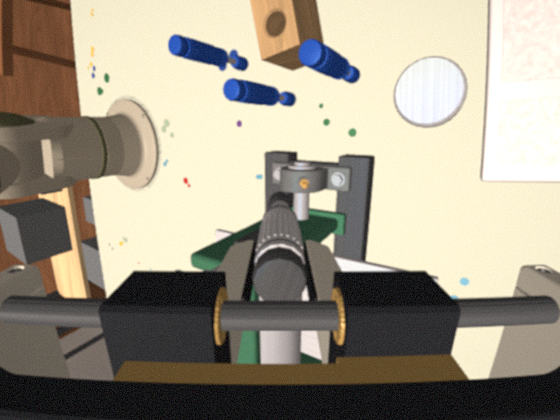

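The wrist view shows the held gun's coupler at (278,201) and the nipple at (304,183), matching the projections. I move onto the nipple's axis with a standoff.

```bash
python3 -m creep '-0.1 0.9 0.3 0 0 0;0 0.9 0.7 0 -0.04 0;0 0 1 0 0 0;0 0 1 0 0 0;0 0 0 0 0 0'; python3 go.py
cat > cmp.py <<'E'
from h import *; import pickle,sys
o=[]
s=get_state();z=Ro.from_quat(s["tool_rot"]).as_matrix()[:,2]
for c in ["wrist","scene","top"]:
    p=camera_params(c);im=read_camera(c);pickle.dump((p,im),open(sys.argv[1]+c+".pkl","wb"))
    q=proj(p,[s["ee_pos"]+z*.1285,[.5866,.0050,.1265],s["ee_pos"]+z*.0665]).round(1);print(c,q.tolist())
    for t in ["nipple","coupler_mouth"]: print(t,[(round(m["p"],2),np.round(m["centre"],1).tolist()) for m in models.landmark_of(t,c)][:2])
    x,y=np.round(q[:2].mean(0)).astype(int);n=26;y=max(y,n);print("origin",x-n,y-n)
    o.append(cv2.resize(np.clip(im[y-n:y+n,x-n:x+n,::-1]*1.6,0,255).astype(np.uint8),(260,260),interpolation=cv2.INTER_CUBIC))
cv2.imwrite(f"pics/{sys.argv[1]}.png",np.hstack(o))
E
python3 cmp.py k1
```

```text
time: 15.15
ee_pos: [0.6673, 0.0087, 0.2655]
tool_rot: [0.66, 0.704, -0.191, -0.179]
wrist_force: [0.0, -0.2, -3.6]
opening: 0.0294
finger_force: 30.0
z axis [-0.5043 -0.0333 -0.8629] err deg 0.48 rotvec tool/0.1 [-0.06  0.01  0.  ]
mouth [0.6025 0.0044 0.1546] along n 0.0428 tool-frame delta to axis /20mm (x,y) and z left [0.08 0.04 2.14]
F along n -3.1 [ 0.  -0.2 -3.6] [ 0.   -1.09  0.02] open 0.029387048976822053 grip 29.999929144978523 15.15
wrist [[278.7, 199.9], [279.1, 191.7], [278.6, 217.6]]
nipple [(0.59, [203.7, 279.8]), (0.36, [186.4, 281.1])]
coupler_mouth [(0.81, [94.5, 268.1]), (0.81, [56.2, 221.9])]
origin 253 170
scene [[186.7, 148.8], [197.5, 155.0], [164.2, 136.7]]
nipple [(0.53, [157.4, 199.4])]
coupler_mouth [(0.8, [149.5, 184.7]), (0.67, [181.2, 352.9])]
origin 166 126
top [[377.7, 163.2], [374.1, 176.1], [383.2, 135.0]]
nipple [(0.45, [178.2, 373.4])]
coupler_mouth [(0.92, [163.3, 371.1]), (0.56, [298.1, 257.5])]
origin 350 144
```

View pics/k1.png

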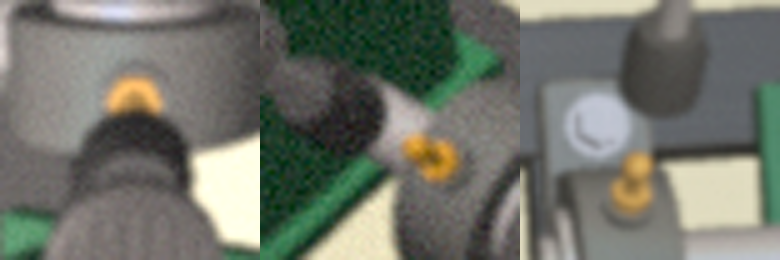

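```bash
python3 -m creep '0.08 0 0.25 -0.05 0 0;0 0 0.25 0 0 0;0 0 0.25 0 0 0;0 0 0.25 0 0 0;0 0 0 0 0 0'; python3 go.py;  python3 cmp.py k2
```

```text
time: 16.1
ee_pos: [0.6582, 0.0101, 0.2514]
tool_rot: [0.661, 0.705, -0.188, -0.176]
wrist_force: [-0.4, -0.2, -4.0]
opening: 0.0293
finger_force: 30.0
z axis [-0.4962 -0.0321 -0.8676] err deg 0.37 rotvec tool/0.1 [ 0.03  0.01 -0.  ]
mouth [0.5944 0.0059 0.1399] along n 0.0261 tool-frame delta to axis /20mm (x,y) and z left [-0.02 -0.    1.3 ]
F along n -3.7 [-0.4 -0.2 -4. ] [ 0.02 -1.04 -0.05] open 0.02928923336596321 grip 29.99995954334736 16.1
wrist [[278.7, 199.8], [278.6, 196.8], [278.6, 217.6]]
nipple []
coupler_mouth [(0.91, [54.0, 215.7]), (0.83, [58.8, 342.6])]
origin 253 172
scene [[192.9, 152.6], [197.5, 155.0], [171.7, 140.8]]
nipple [(0.37, [156.0, 202.3])]
coupler_mouth [(0.8, [153.4, 192.9]), (0.72, [202.1, 296.1])]
origin 169 128
top [[375.0, 169.9], [374.1, 176.1], [380.2, 143.2]]
nipple [(0.46, [180.5, 372.7])]
coupler_mouth [(0.83, [175.6, 370.7]), (0.47, [295.3, 258.7])]
origin 349 147
```

View pics/k2.png

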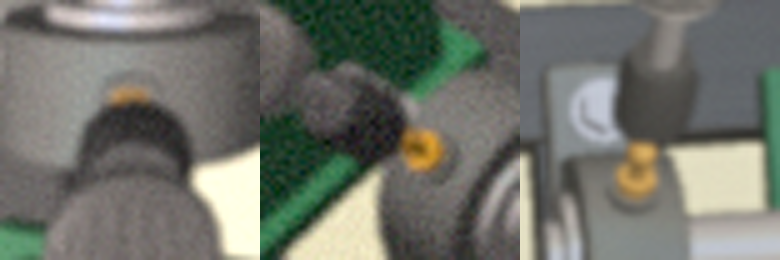

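The coupler sits just over the ball. In the wrist panel the hexagon is at (128,95), centred on the coupler within about 1 mm, and in the top panel the ball is about 1 px left. A small trim, then a slow press.

```bash
python3 -m creep '0.05 -0.03 0.2 0 0 0;0 0 0.15 0 0 0;0 0 0.15 0 0 0;0 0 0 0 0 0'; python3 go.py;  python3 -m creep '0 0 0.1 0 0 0;0 0 0.1 0 0 0;0 0 0.1 0 0 0;0 0 0.1 0 0 0;0 0 0 0 0 0'; python3 go.py
```

```text
time: 16.95
ee_pos: [0.6529, 0.0108, 0.2433]
tool_rot: [0.661, 0.705, -0.187, -0.176]
wrist_force: [0.6, 0.4, -4.3]
opening: 0.0292
finger_force: 30.0
z axis [-0.4957 -0.0321 -0.8679] err deg 0.39 rotvec tool/0.1 [0.04 0.   0.  ]
mouth [0.5892 0.0067 0.1318] along n 0.0165 tool-frame delta to axis /20mm (x,y) and z left [-0.08  0.02  0.82]
F along n -3.4 [ 0.6  0.4 -4.3] [ 0.08 -1.03 -0.05] open 0.02915185882398706 grip 29.999953284859657 16.95
time: 17.45
ee_pos: [0.6491, 0.0107, 0.2366]
tool_rot: [0.661, 0.705, -0.187, -0.176]
wrist_force: [0.9, -0.8, -4.6]
opening: 0.0294
finger_force: 30.0
z axis [-0.4954 -0.0319 -0.8681] err deg 0.4 rotvec tool/0.1 [0.04 0.   0.  ]
mouth [0.5854 0.0066 0.125 ] along n 0.0087 tool-frame delta to axis /20mm (x,y) and z left [-0.08  0.02  0.44]
F along n -3.5 [ 0.9 -0.8 -4.6] [ 0.01 -1.07  0.04] open 0.029409681608202946 grip 29.999957755208015 17.45
```

```bash
for k in 1; do python3 -m creep '0 0 0.1 0 0 0;0 0 0.1 0 0 0;0 0 0 0 0 0'; python3 go.py|tail -2;  python3 -m creep '0 0 0.1 0 0 0;0 0 0.1 0 0 0;0 0 0 0 0 0'; python3 go.py|tail -2; python3 -m creep '0 0 0.1 0 0 0;0 0 0.1 0 0 0;0 0 0 0 0 0'; python3 go.py; done
```

```text
time: 17.75
ee_pos: [0.6472, 0.0106, 0.2333]
tool_rot: [0.661, 0.705, -0.187, -0.176]
wrist_force: [-0.7, 0.3, -2.6]
opening: 0.0296
finger_force: 30.0
mouth [0.5836 0.0065 0.1217] along n 0.005 tool-frame delta to axis /20mm (x,y) and z left [-0.08  0.01  0.25]
F along n -2.5 [-0.7  0.3 -2.6] [ 0.03 -1.   -0.01] open 0.0296125200980446 grip 29.99960996210575 17.75
time: 18.05
ee_pos: [0.6447, 0.0103, 0.2291]
tool_rot: [0.661, 0.705, -0.188, -0.176]
wrist_force: [-1.6, -0.5, -5.8]
opening: 0.0294
finger_force: 30.0
mouth [0.5809 0.0062 0.1177] along n 0.0 tool-frame delta to axis /20mm (x,y) and z left [-0.08  0.03  0.  ]
F along n -5.8 [-1.6 -0.5 -5.8] [ 0.06 -0.92 -0.03] open 0.029350022609995894 grip 29.998326748609543 18.05
time: 18.35
ee_pos: [0.6442, 0.0105, 0.2277]
tool_rot: [0.661, 0.705, -0.186, -0.175]
wrist_force: [3.7, -0.2, 6.5]
opening: 0.0292
finger_force: 30.0
z axis [-0.4928 -0.0314 -0.8696] err deg 0.52 rotvec tool/0.1 [ 0.07  0.   -0.  ]
mouth [0.5809 0.0065 0.1159] along n -0.0014 tool-frame delta to axis /20mm (x,y) and z left [-0.09 -0.01 -0.07]
F along n 7.5 [ 3.7 -0.2  6.5] [-0.09 -0.44  0.08] open 0.029177407436998575 grip 30.00189319252968 18.35
```

A force dip and then a rise to about +11 N net suggests it snapped home. I keep pushing into the spring.

```bash
python3 -m creep '0 0 0.1 0 0 0;0 0 0.1 0 0 0;0 0 0.1 0 0 0;0 0 0 0 0 0'; python3 go.py;  python3 -m creep '0 0 0.1 0 0 0;0 0 0.1 0 0 0;0 0 0.1 0 0 0;0 0 0 0 0 0;0 0 0 0 0 0'; python3 go.py
```

```text
time: 18.75
ee_pos: [0.6415, 0.0104, 0.2229]
tool_rot: [0.661, 0.706, -0.186, -0.175]
wrist_force: [4.1, -0.4, 8.3]
opening: 0.0297
finger_force: 30.0
z axis [-0.4921 -0.0314 -0.87  ] err deg 0.56 rotvec tool/0.1 [ 0.08  0.   -0.  ]
mouth [0.5783 0.0064 0.1111] along n -0.0069 tool-frame delta to axis /20mm (x,y) and z left [-0.09 -0.02 -0.35]
F along n 9.2 [ 4.1 -0.4  8.3] [-0.06 -0.26  0.1 ] open 0.02968794533823246 grip 30.003601536154747 18.75
time: 19.25
ee_pos: [0.639, 0.0103, 0.2182]
tool_rot: [0.661, 0.706, -0.185, -0.174]
wrist_force: [4.9, 0.5, 10.3]
opening: 0.0291
finger_force: 30.0
z axis [-0.4913 -0.0311 -0.8704] err deg 0.61 rotvec tool/0.1 [ 0.09 -0.    0.  ]
mouth [0.5758 0.0063 0.1064] along n -0.0123 tool-frame delta to axis /20mm (x,y) and z left [-0.1  -0.03 -0.61]
F along n 11.4 [ 4.9  0.5 10.3] [-0.19 -0.24  0.08] open 0.029141857545100232 grip 30.005439519882202 19.25
```

```bash
python3 -m creep '0 0 0.1 0 0 0;0 0 0.06 0.06 0 0;0 0 0 0 0 0;0 0 0 0 0 0'; python3 go.py
python3 - <<'E'
from h import *
o=[]
for c,(x,y) in {"scene":(185,145),"top":(378,165)}.items():
    im=read_camera(c); n=35; o.append(cv2.resize(np.clip(im[y-n:y+n,x-n:x+n,::-1]*1.6,0,255).astype(np.uint8),(400,400),interpolation=cv2.INTER_CUBIC))
cv2.imwrite("pics/f.png",np.hstack(o))
E
```

```text
time: 19.65
ee_pos: [0.6378, 0.0102, 0.2155]
tool_rot: [0.661, 0.705, -0.187, -0.176]
wrist_force: [6.8, -0.3, 10.6]
opening: 0.0296
finger_force: 30.0
z axis [-0.4955 -0.0313 -0.868 ] err deg 0.4 rotvec tool/0.1 [ 0.04 -0.   -0.  ]
mouth [0.5742 0.0062 0.104 ] along n -0.0151 tool-frame delta to axis /20mm (x,y) and z left [-0.1  -0.02 -0.76]
F along n 12.6 [ 6.8 -0.3 10.6] [-0.19 -0.54  0.16] open 0.029642171448102834 grip 30.002669021487236 19.65
```

View pics/f.png

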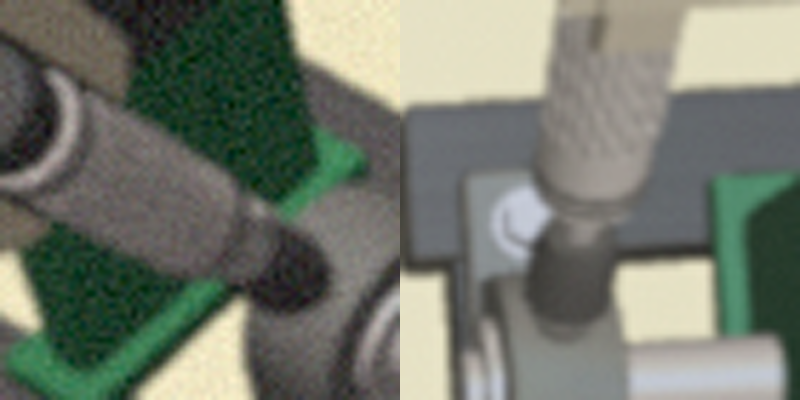

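The coupler sits over the nipple against the boss (scene crop (300,275)). The tube is visibly shortened and the force is steady at about 16 N, roughly 15–16 mm of stroke. Handing in.

```bash
python3 -c "from plant import close_job; print(close_job())"
```

```text
the job is handed in; nothing more can be done
None
```

I handed the job in at about 20 s with the metal grease gun's coupler seated on the nipple nearest the tool block; force readings suggest it snapped home. The gun is still gripped and pressed about 15 mm into its 20 mm stroke, estimated from about 16 N of push and the arm's travel; close_job gave no verdict.

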